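Snap the wool tub's lid shut

TASK

Close the tub with the blue lid: press its three white snap tabs down one after another, in any order, until each lies flat on the lid. Do not touch the tub with the red lid.

Things in the scene. Friction and masses are not known exactly. Their poses are not given: they have to be found in the camera images.
- blue_tub: Round clear tub, blue lid, pale orange ball of wool dimly seen inside; 116 mm across the lid, 84 mm high; does not shift on the table. Origin: centre of its underside, z up. Three white snap tabs stand up round the rim, at 0, 120 and 240 degrees anticlockwise (from above) from its own x axis; each is pressed down flat.
- blue_tub_tab0 (a joint): White snap tab 0, at 0 degrees: stiff plate 40 mm wide (along the rim), 34 mm long (radially), 4 mm thick, hinged on its inner edge 32 mm from the tub's axis, 86.5 mm up. 0 = raised 30 degrees (tip 17 mm above flat), 0.52 = flat on the lid, snapped home, hard stop, top face at 88.5 mm. Stays where left. Pressing down 54 to 61 mm from the axis takes about 5 N all the way.
- blue_tub_tab1 (a joint): White snap tab 1, at 120 degrees: stiff plate 40 mm wide (along the rim), 34 mm long (radially), 4 mm thick, hinged on its inner edge 32 mm from the tub's axis, 86.5 mm up. 0 = raised 30 degrees (tip 17 mm above flat), 0.52 = flat on the lid, snapped home, hard stop, top face at 88.5 mm. Stays where left. Pressing down 54 to 61 mm from the axis takes about 5 N all the way.
- blue_tub_tab2 (a joint): White snap tab 2, at 240 degrees: stiff plate 40 mm wide (along the rim), 34 mm long (radially), 4 mm thick, hinged on its inner edge 32 mm from the tub's axis, 86.5 mm up. 0 = raised 30 degrees (tip 17 mm above flat), 0.52 = flat on the lid, snapped home, hard stop, top face at 88.5 mm. Stays where left. Pressing down 54 to 61 mm from the axis takes about 5 N all the way.
- red_tub: Round clear tub, red lid, blue-grey ball of wool dimly seen inside; 116 mm across the lid, 84 mm high; does not shift on the table. Origin: centre of its underside, z up. Otherwise the same as the blue-lidded one; its tabs stand up too and it is to be left alone.

How it is judged:
By the outcome, as a careful person would: the job done as asked, in the order asked, and still so for the second after the job is handed in, with the robot touching nothing.
It also fails if it takes over 38 s, if anything falls off the work surface, if the arm or the gripper's body presses on something with over 40 N, if the wrist force passes 120 N, or if a joint passes its speed limit or range.

ROBOT

A 7-joint arm with a two-finger parallel gripper is mounted at the origin on a cart in front of the work surface, level with it; the furniture and walls round the work are solid. World frame = base frame: x ahead of the robot, y to its left, z up, the work surface at z = 0. Lengths are in m, angles in rad, forces in N, time in s.
With the tool pointing down it reaches from about 0.4 to 0.85 m from the base axis. Payload 4.5 kg.
Tool frame: the origin (TCP) lies at the very end of the fingers, on their centre line; the grasp point (between the pads) lies 19 mm behind it (r.grip_point_offset is the distance from the TCP to the grasp point, in m); z points along the fingers, y is the line along which they close (so a half turn about z gives the same grasp; the last joint's range is limited). The gripper opens to 88 mm and grips with 3 to 60 N. Pads are 18 mm wide; open, the fingers measure 123 mm over their backs; the gripper's body (75 mm by 187 mm) begins 45 mm behind the grasp point.
Start: joints at [1.154, 0.689, -0.195, 1.565, 0.157, 0.902, -0.215], TCP at [0.272, -0.563, 0.239] pointing down, gripper open.
Joint ranges: [-3.01, 3.01], [-0.46, 2.08], [-1.47, 1.51], [0.13, 2.56], [-1, 4.14], [0.04, 2.09], [-2.66, 2.66]. Speed limits (rad/s): [2.57, 2.57, 3.14, 3.14, 3.14, 3.14, 3.14].

INTERFACE

Orientations are given as a unit quaternion [x, y, z, w].
In Python, from plant import r gives the robot as it stands.
- The arm moves only by the tool carry_out, never from a script. Its argument "rows" is a list of rows, each a list of 3 entries, a list of its own where there are three numbers: the shift along the tool's x, y, z in cm, then the turn, a rotation vector about the tool's x, y, z in degrees, then the closure, from 0 (fully open) to 1 (shut). A call has 1 to 12 rows; each row is the pose to reach, as a shift and turn from the pose commanded when the call began, along the tool's axes at that moment; what a row does not reach only later rows make up. A row lasts 1/10 s, in which the tool goes at most 50 mm and 8.59 degrees, less where a joint would pass 70% of its speed; a pose out of reach is approached as far as the arm can. A call with a gripper value outside its range is refused whole. The fingers move at their own pace and stop on an object; "newtons" is the grip in N (left out, the last holds). Time passes only in rows, so rows that repeat a pose let the fingers close. It gives the time, the measured TCP pose, the force, the opening and the grip force at its end, in the units of the state.
- r.get_state(): the state, without advancing time (a new reading comes with each control period).
- r.snapshot(name): name is "scene" or "top" or "wrist"; returns a dict with "image" (420x560x3 uint8, red, green, blue), "fx", "fy", "cx", "cy" (pixels), "pose" (4x4, takes a point from camera to world coordinates). Camera axes: x right, y up, looking along -z (the intrinsics and any distortion apply to the point x, -y, -z); pixel columns grow to the right and rows downward; lengths in m; the calibration is good to about 2 mm. A picture is of the moment at which its call begins. There is no depth.
- r.finish_job(): hands the job in; it is judged then, once.
The state is a dict: "clock": time; "q": joint angles; "qd": joint speeds; "joint_torque": joint torques, N m; "tool_pos": TCP position; "eef_rot": TCP orientation; "contact_force": force on the tool from outside, world axes, zero at the start; "moment": the same for the moment, N m; "opening": opening from 0.0 (shut) to 1.0 (fully open); "finger_force": force on a finger pad.
Only numpy, scipy, OpenCV 4.12 (cv2) and the standard library are available. Lean on these libraries where they do the work, as an engineer would, in place of code of your own. Each camera call takes 0.05 s, during which the arm holds its last target. There are 200 camera calls.

## Working session

There is one attempt and no reset: what is moved stays moved. The work goes in short steps, Python scripts to look and compute and a tool call to move; the robot and the scene stay as the last step left them, time stands still between calls to the robot, and variables do not carry over. Pictures are saved under pics/ and viewed, at most 10 in all, crops included, and the job is handed in when it is done.

Besides the shell and the picture viewer there is one more tool, called in YAML: its name, and indented under it one key for each argument. carry_out: Moves the arm, as the interface text tells. Its arguments: {"type":"object","properties":{"rows":{"type":"array"},"newtons":{"type":"number"}},"required":["rows"]}

```bash
mkdir -p pics; ls
python3 - <<'E'
from plant import r
import cv2,numpy as np
ims=[]
for n in("top","scene"):
    s=r.snapshot(n); cv2.imwrite(f"pics/{n}0.png",s["image"][:,:,::-1]); print(n,s["fx"],s["fy"],s["cx"],s["cy"],[k for k in s],np.round(s["pose"],3).tolist())
s=r.get_state();print(s["clock"],s["tool_pos"],s["eef_rot"],s["contact_force"])
E
```

```text
pics
top 444.6822169377096 444.6822169377096 285.70479838488063 203.43630236539332 ['image', 'fx', 'fy', 'cx', 'cy', 'pose'] [[-0.023, 0.991, -0.129, 0.48], [-1.0, -0.025, -0.01, -0.083], [-0.013, 0.129, 0.992, 1.028], [0.0, 0.0, 0.0, 1.0]]
scene 421.49339687658454 421.49339687658454 279.44302632332995 202.08311025543358 ['image', 'fx', 'fy', 'cx', 'cy', 'pose'] [[0.582, -0.72, 0.379, 0.934], [0.813, 0.512, -0.276, -0.314], [0.005, 0.469, 0.883, 0.842], [0.0, 0.0, 0.0, 1.0]]
0.1 [ 0.27201459 -0.56209372  0.23801754] [ 9.74697299e-01  2.23527468e-01 -2.44090324e-04 -7.66375702e-04] [-0.11131013  0.02292004 -0.07789424]
```

View pics/top0.png

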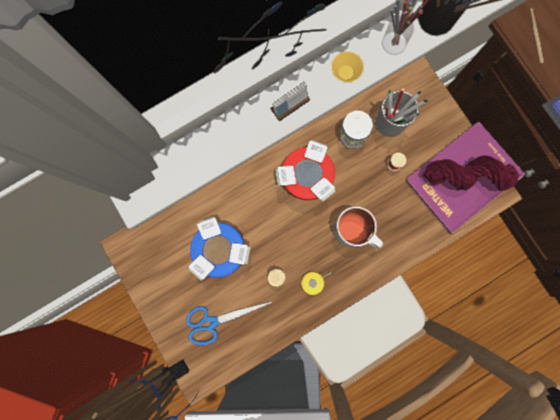

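View pics/scene0.png

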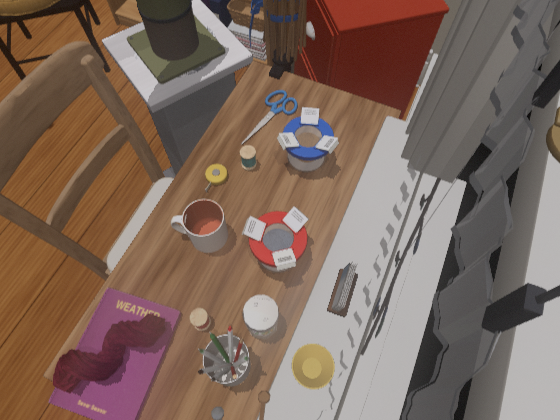

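The top view shows the blue tub at about (217,249) with tabs at (208,228), (239,254) and (202,267). The red tub is at (308,172). The scene view agrees, with the blue lid at about (309,137).

```bash
cat > h.py <<'E'
import cv2,numpy as np
from plant import r
def ray(s,u,v):
    d=np.array([(u-s["cx"])/s["fx"],-(v-s["cy"])/s["fy"],-1]);P=np.array(s["pose"]);return P[:3,3],P[:3,:3]@d
def plane(s,u,v,z):
    o,d=ray(s,u,v);return o+d*(z-o[2])/d[2]
def tub(s,c,rad):
    im=s["image"];hsv=cv2.cvtColor(im,cv2.COLOR_RGB2HSV)
    roi=np.zeros(im.shape[:2],np.uint8);cv2.circle(roi,c,rad,255,-1)
    b=cv2.inRange(hsv,(105,150,60),(128,255,255))&roi
    n,l,st,ce=cv2.connectedComponentsWithStats(b)
    b=np.isin(l,[i for i in range(1,n) if st[i,4]>15]).astype(np.uint8)*255
    w=cv2.inRange(hsv,(0,0,165),(180,50,255))&roi
    n,l,st,ce=cv2.connectedComponentsWithStats(w)
    return b,[(ce[i],st[i,4]) for i in range(1,n) if st[i,4]>60]
def fit(P):
    x,y=P[:,0],P[:,1];a=np.linalg.lstsq(np.c_[2*x,2*y,np.ones(len(x))],x*x+y*y,rcond=None)[0]
    return a[:2],np.sqrt(a[2]+a[0]**2+a[1]**2)
E
python3 - <<'E'
from h import *
for n,c,rad in(("top",(217,249),36),("scene",(309,137),36)):
    s=r.snapshot(n);b,w=tub(s,c,rad)
    ys,xs=np.nonzero(b)
    P=np.array([plane(s,x,y,.084)[:2] for x,y in zip(xs,ys)])
    # outer rim points: farthest per angle bin
    cc=P.mean(0)
    for k in range(4):
        d=P-cc;a=np.degrees(np.arctan2(d[:,1],d[:,0]))//6;R=np.hypot(*d.T)
        o=[max(np.where(a==t)[0],key=lambda i:R[i]) for t in np.unique(a)]
        o=np.array([i for i in o if R[i]>.05]);cc,rr=fit(P[o])
    print(n,"centre",cc.round(4),"r",rr.round(4),len(o))
    for ce,ar in w:
        p=plane(s,*ce,.0965)[:2];d=p-cc
        print(ce.round(1),ar,p.round(4),np.hypot(*d).round(4),np.degrees(np.arctan2(d[1],d[0])).round(1))
E
```

```text
top centre [0.5083 0.0732] r 0.0562 38
[208.5 227.7] 337 [0.5538 0.0895] 0.0483 19.7
[239.1 253.5] 349 [0.4984 0.0256] 0.0486 -101.8
[200.6 267.2] 360 [0.4719 0.1061] 0.0491 137.9
scene centre [0.5075 0.0732] r 0.0538 29
[309.5 115.3] 287 [0.4735 0.1029] 0.0452 138.8
[287.4 139.5] 225 [0.4988 0.023 ] 0.0509 -99.8
[325.9 142.1] 195 [0.5527 0.0871] 0.0473 17.1
```

Both views agree: centre at (0.508, 0.073), tabs at about 18.9, 138.9 and 258.9 degrees. Before sweeping the arm across, I'll check how high the chair stands.

Run:
```python
from h import *
a=cv2.imread("pics/top0.png")[250:420,280:560];b=cv2.imread("pics/scene0.png")[0:300,0:240]
a=cv2.resize(a,None,fx=1.5,fy=1.5);b=cv2.resize(b,None,fx=1.5,fy=1.5)
s=r.snapshot("wrist")["image"][:,:,::-1];w=cv2.resize(s,(420,315))
o=np.zeros((600,800,3),np.uint8);o[:255,:420]=a;o[:450,430:790]=b;o[260:575,:420]=w;cv2.imwrite("pics/ch.png",o)
```

```text
(no output)
```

View pics/ch.png

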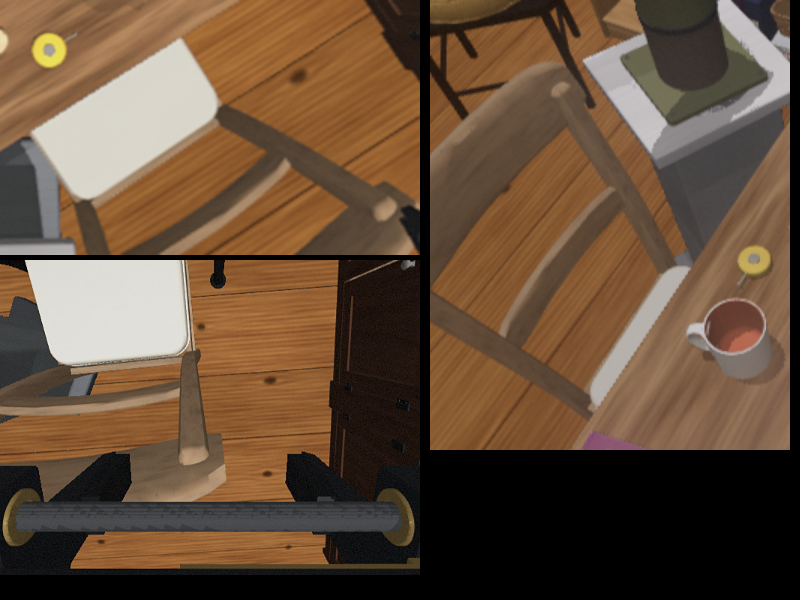

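The chair's back post on the −y side appears at (537,388) in the top view and about (257,264) in the wrist view. I'll triangulate it.

Run:
```python
from h import *
t=r.snapshot("top");w=r.snapshot("wrist");print(np.round(w["pose"],3).tolist())
for a,b in(((537,388),(257,264)),((425,317),(256,122))):
    o1,d1=ray(t,*a);o2,d2=ray(w,*b)
    k=np.linalg.lstsq(np.c_[d1,-d2],o2-o1,rcond=None)[0];print((o1+d1*k[0]).round(3),(o2+d2*k[1]).round(3))
for z in (0,.3): print(z,plane(r.snapshot("scene"),90,60,z).round(3))
p=plane(t,308,172,.09);m=plane(t,357,227,.1);print(p,m)
s=r.get_state();print(s["q"])
```

```text
[[0.436, 0.866, 0.244, 0.335], [-0.9, 0.419, 0.117, -0.532], [-0.001, -0.271, 0.963, 0.386], [0.0, 0.0, 0.0, 1.0]]
[ 0.215 -0.571  0.086] [ 0.211 -0.572  0.088]
[ 0.293 -0.505 -0.433] [ 0.287 -0.504 -0.433]
0 [-0.089 -0.217  0.   ]
0.3 [ 0.276 -0.252  0.3  ]
[ 0.66877714 -0.12325991  0.09      ] [ 0.54741942 -0.22143584  0.1       ]
[ 1.15381639  0.68916164 -0.19459446  1.56539097  0.15729396  0.90252266
 -0.21511316]
```

carry_out:
  rows:
    - [[54.6,-46.2,-2],[0,0,0],1]
    - [[54.6,-46.2,-2],[0,0,0],1]
    - [[54.6,-46.2,-2],[0,0,0],1]
    - [[54.6,-46.2,-2],[0,0,0],1]
    - [[54.6,-46.2,-2],[0,0,0],1]
    - [[54.6,-46.2,-2],[0,0,0],1]
    - [[54.6,-46.2,-2],[0,0,0],1]
    - [[54.6,-46.2,-2],[0,0,0],1]
    - [[54.6,-46.2,-2],[0,0,0],1]
    - [[54.6,-46.2,-2],[0,0,0],1]
    - [[54.6,-46.2,-2],[0,0,0],1]
    - [[54.6,-46.2,-2],[0,0,0],1]
  newtons: 20

```text
clock: 1.65
tool_pos: [0.5163, -0.0124, 0.2558]
eef_rot: [0.975, 0.224, 0.0, 0.0]
contact_force: [0.5, -0.7, -1.1]
opening: 0.008
finger_force: 0.0
```

carry_out:
  rows:
    - [[4.3,-3.7,0],[0,0,0],1]
    - [[8.6,-7.4,0],[0,0,0],1]
    - [[8.6,-7.4,4],[0,0,0],1]
    - [[8.6,-7.4,9],[0,0,0],1]
    - [[8.6,-7.4,9],[0,0,0],1]
    - [[8.6,-7.4,9],[0,0,0],1]

```text
clock: 2.25
tool_pos: [0.5605, 0.0891, 0.1657]
eef_rot: [0.975, 0.223, -0.001, 0.0]
contact_force: [0.3, -0.6, 0.3]
opening: 0.003
finger_force: 0.0
```

Run:
```python
from h import *
s=r.get_state();print(s["tool_pos"],s["q"],s["contact_force"])
o=np.zeros((420,800,3),np.uint8)
for i,(n,c) in enumerate((("scene",(309,137)),("top",(217,249)))):
    im=r.snapshot(n)["image"][:,:,::-1];x,y=c
    o[:400,400*i:400*i+400]=cv2.resize(im[y-80:y+80,x-80:x+80],(400,400))
cv2.imwrite("pics/c1.png",o)
```

```text
[0.5605463  0.08913715 0.16569639] [-0.16870569  0.71163206 -0.1191809   1.81318294  0.13365103  0.62618719
 -1.4883318 ] [ 0.28004681 -0.64080668  0.26962851]
```

View pics/c1.png

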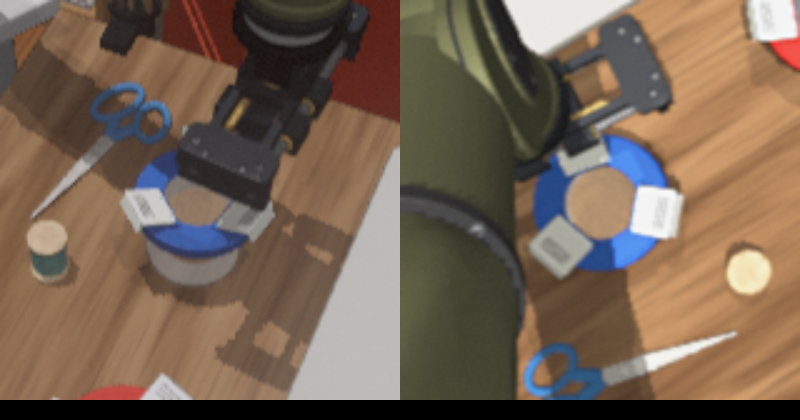

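The closed fingers are over the tab at 19°, in the right place in both views. I'll press down in stages.

carry_out:
  rows:
    - [[0.2,-0.2,3],[0,0,0],1]
    - [[0.2,-0.2,5],[0,0,0],1]
    - [[0.2,-0.2,6],[0,0,0],1]
    - [[0.2,-0.2,6.5],[0,0,0],1]
    - [[0.2,-0.2,7.0],[0,0,0],1]
    - [[0.2,-0.2,7.4],[0,0,0],1]
    - [[0.2,-0.2,7.6],[0,0,0],1]
    - [[0.2,-0.2,7.6],[0,0,0],1]
    - [[0.2,-0.2,7.6],[0,0,0],1]

```text
clock: 3.25
tool_pos: [0.5622, 0.0925, 0.0899]
eef_rot: [0.975, 0.224, 0.001, 0.0]
contact_force: [3.1, 0.2, 3.7]
opening: 0.004
finger_force: 1.9
```

Contact is about 4 N at z 0.090, still in travel. I'll press on to the stop.

carry_out:
  rows:
    - [[0,0,0.1],[0,0,0],1]
    - [[0,0,0.2],[0,0,0],1]
    - [[0,0,0.3],[0,0,0],1]
    - [[0,0,0.4],[0,0,0],1]
    - [[0,0,0.4],[0,0,0],1]
    - [[0,0,0.4],[0,0,0],1]

```text
clock: 3.85
tool_pos: [0.5622, 0.0925, 0.0884]
eef_rot: [0.975, 0.223, 0.001, 0.0]
contact_force: [-2.3, 0.4, 26.9]
opening: 0.004
finger_force: 13.9
```

Firm stop at z 0.0884. Next is the tab at 259°.

carry_out:
  rows:
    - [[0,0,-3],[0,0,0],1]
    - [[0,0,-6],[0,0,0],1]
    - [[-4.5,2,-6],[0,0,0],1]
    - [[-9.1,3.9,-6],[0,0,0],1]
    - [[-9.1,3.9,-6],[0,0,0],1]
    - [[-9.1,3.9,-3],[0,0,0],1]
    - [[-9.1,3.9,-1.7],[0,0,0],1]
    - [[-9.1,3.9,-1.2],[0,0,0],1]
    - [[-9.1,3.9,-0.8],[0,0,0],1]
    - [[-9.1,3.9,-0.4],[0,0,0],1]
    - [[-9.1,3.9,-0.4],[0,0,0],1]
    - [[-9.1,3.9,-0.4],[0,0,0],1]

```text
clock: 5.05
tool_pos: [0.4977, 0.019, 0.0896]
eef_rot: [0.975, 0.224, 0.001, -0.001]
contact_force: [0.4, -0.9, 0.2]
opening: 0.01
finger_force: 0.0
```

carry_out:
  rows:
    - [[0,0,0.1],[0,0,0],1]
    - [[0,0,0.2],[0,0,0],1]
    - [[0,0,0.3],[0,0,0],1]
    - [[0,0,0.4],[0,0,0],1]
    - [[0,0,0.4],[0,0,0],1]
    - [[0,0,0.4],[0,0,0],1]

```text
clock: 5.65
tool_pos: [0.4978, 0.0188, 0.0884]
eef_rot: [0.975, 0.224, 0.002, -0.0]
contact_force: [-4.9, 1.5, 29.6]
opening: 0.006
finger_force: 15.1
```

carry_out:
  rows:
    - [[0,0,-3],[0,0,0],1]
    - [[0,0,-6],[0,0,0],1]
    - [[0.5,-4.8,-6],[0,0,0],1]
    - [[1,-9.7,-6],[0,0,0],1]
    - [[1,-9.7,-6],[0,0,0],1]
    - [[1,-9.7,-3],[0,0,0],1]
    - [[1,-9.7,-1.7],[0,0,0],1]
    - [[1,-9.7,-1.2],[0,0,0],1]
    - [[1,-9.7,-0.8],[0,0,0],1]
    - [[1,-9.7,-0.4],[0,0,0],1]
    - [[1,-9.7,-0.4],[0,0,0],1]
    - [[1,-9.7,-0.4],[0,0,0],1]

```text
clock: 6.85
tool_pos: [0.4644, 0.1083, 0.0897]
eef_rot: [0.975, 0.223, 0.001, 0.001]
contact_force: [-0.4, -1.1, 0.3]
opening: 0.005
finger_force: 0.0
```

carry_out:
  rows:
    - [[0,0,0.1],[0,0,0],1]
    - [[0,0,0.2],[0,0,0],1]
    - [[0,0,0.3],[0,0,0],1]
    - [[0,0,0.4],[0,0,0],1]
    - [[0,0,0.4],[0,0,0],1]
    - [[0,0,0.4],[0,0,0],1]

```text
clock: 7.45
tool_pos: [0.4645, 0.1084, 0.0883]
eef_rot: [0.975, 0.223, 0.002, 0.001]
contact_force: [-4.4, -1.0, 32.0]
opening: 0.004
finger_force: 16.3
```

carry_out:
  rows:
    - [[0,0,-4],[0,0,0],1]
    - [[0,0,-8],[0,0,0],1]
    - [[0,0,-12],[0,0,0],1]
    - [[0,5,-16],[0,0,0],1]
    - [[-2,10,-16],[0,0,0],1]
    - [[-5,14,-16],[0,0,0],1]
    - [[-8,18,-16],[0,0,0],1]
    - [[-11,22,-16],[0,0,0],1]
    - [[-11,26,-16],[0,0,0],1]
    - [[-11,30,-16],[0,0,0],1]
    - [[-11,30,-16],[0,0,0],1]

```text
clock: 8.55
tool_pos: [0.4961, -0.2164, 0.2455]
eef_rot: [0.976, 0.218, 0.001, 0.003]
contact_force: [-0.6, 0.6, -0.1]
opening: 0.005
finger_force: 0.0
```

Run:
```python
from h import *
s=r.get_state();print(s["clock"],s["tool_pos"],s["contact_force"])
o=np.zeros((420,800,3),np.uint8)
for i,(n,c) in enumerate((("scene",(309,137)),("top",(217,249)))):
    im=r.snapshot(n)["image"][:,:,::-1];x,y=c
    o[:400,400*i:400*i+400]=cv2.resize(im[y-50:y+50,x-50:x+50],(400,400))
cv2.imwrite("pics/c2.png",o)
```

```text
8.55 [ 0.49613678 -0.21638174  0.24552561] [-0.59481326  0.63573191 -0.0756415 ]
```

View pics/c2.png

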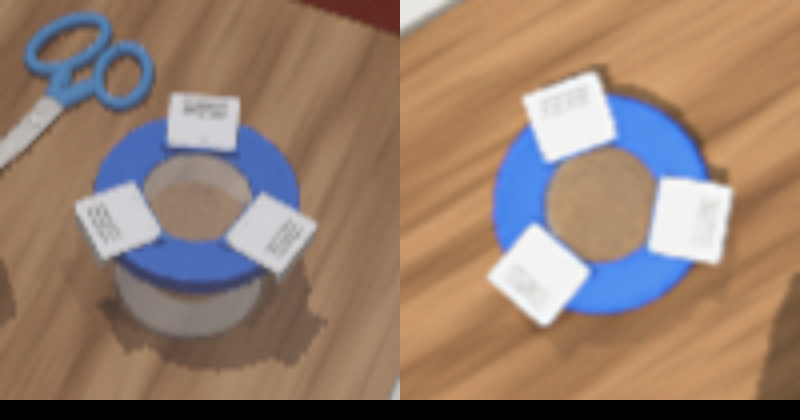

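All three tabs look flat in both views. I'll check their heights by triangulating, then hand in.

Run:
```python
from h import *
t=r.snapshot("top");s=r.snapshot("scene");W=tub(s,(309,137),42)[1];z=[]
for a,_ in tub(t,(217,249),42)[1]:
    p=plane(t,*a,.0885);b=min((c for c,_ in W),key=lambda c:np.hypot(*(plane(s,*c,.0885)-p)[:2]))
    o1,d1=ray(t,*a);o2,d2=ray(s,*b);k=np.linalg.lstsq(np.c_[d1,-d2],o2-o1,rcond=None)[0]
    m=(o1+d1*k[0]+o2+d2*k[1])/2;z.append(m[2]);print(m.round(4),np.hypot(*(m[:2]-[.508,.073])).round(4))
if len(z)==3 and max(z)<.0925: print(r.finish_job())
```

```text
[0.5544 0.089  0.0876] 0.0491
[0.4985 0.0262 0.0865] 0.0478
[0.4711 0.1062 0.0864] 0.0497
the job is handed in; nothing more can be done
None
```

The blue tub is closed and the job is handed in: all three tabs were pressed to their hard stops and measured flat at 86–88 mm, the red tub was not touched, and it took about 9 s.

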